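# Seat the grinder's gear cover and dock the press plate

### The job

Take the press plate by its grip and press it flat, centred over the round cover on the grinder's gear head, until the cover is fully home. Then slide the plate edgewise into the slotted dock until it is against the back stop, and let go. Press the cover only with the plate, and leave the battery pack, carton and basket where they are.

Things in the scene. Friction and masses are not known exactly. Their poses are not given: they have to be found in the camera images.
- press_grip (a point): Centre of the press plate's grip. Loose float-shaped tool, 0.5 kg, stands on its flat steel sole (110 long in x, 80 wide in y, 6 thick). Black bar grip 90 (x) x 24 (y) x 30 tall over the sole's middle, on two 12 mm posts at x +-28. This point is the bar's middle, 65 mm above the sole's underside (bar: 50 to 80). Same either way round; z up.
- cover_top (a point): Centre of the top face of the round black cover, 70 diameter, 6 thick, on the upward gear head (88 diameter, top 78 above the bench) of a grinder lying fixed in a cradle. z up; +x along its grey motor body, which reaches 320 mm and stays under 73 high. Cover top is 92 above the bench at 0, 84 when home; this point moves with it.
- cover (a joint): How far the cover has been pressed down, in m: 0 proud, 0.008 fully home against the head (starts 0 to 0.002). It moves straight down, only by pressing on it. It is a tight push fit: it resists with about 12 N all the way, stays where it is left, and at home stops hard, without bounce.
- dock: Fixed slotted dock. Origin on the bench below where the plate's middle lies when home; z up, +x is the way the plate slides in. Grey block 116 wide (y), x -70 to +60, floor 30 above the bench, open mouth at -x, back stop face at x +55. When home the sole lies on the floor from x -55 to +55, length along x, under both lips, and the grip's centre is 95 above the bench.
- dock_mouth (a point): Middle of the slot's mouth, 35.5 above the bench, at x -50 in the dock's frame (same axes). From here inwards: side walls with inner faces at y +-42.5 carry steel lips reaching in to y +-30; the slot under them is 11 high (30 to 41 above the bench), lip tops at 49, open between the lips for the grip. The floor runs out 20 before the mouth as a sill with cheeks flaring to y +-50.
- battery: Bystander: loose black and grey battery pack, 120 x 75 x 60, 0.7 kg. Origin at the centre of its underside.
- carton: Bystander: loose cardboard carton 150 x 110 x 80, 0.8 kg. Origin at the centre of its underside.
- basket: Bystander: loose blue plastic basket with parts, 200 x 150 x 75, 1.2 kg. Origin at the centre of its underside.
Not all that is in view belongs to the job. Of the things like the dock, leave any that is green or red; of the rest the larger one is meant.

How it is judged:
On the way:
1. the cover is home with the press plate flat on it and centred over it (grip centre within 20 mm sideways of the cover's centre, tilt under 0.1 rad, sole no more than 8 mm above the cover) (value of joint cover above 0.0065 m and horizontal distance between press_grip and cover_top below 0.02 m and angle between press_grip's own z axis and vertical below 0.1 rad and z of press_grip in the frame of cover_top below 0.073 m), for 0.1 s.
At the end, for the whole second after the job is handed in: The cover is pressed home (at least 6.5 of 8 mm) and the press plate lies released and still in the dock's slot, flat on the floor under both lips, within 6 mm of the back stop (value of joint cover above 0.0065 m and x of press_grip in the frame of dock between -0.006 and 0.004 m and y of press_grip in the frame of dock between -0.006 and 0.006 m and z of press_grip in the frame of dock between 0.091 and 0.099 m and angle between the z axis of press_grip and the z axis of dock, either way round below 0.05 rad and angle between the x axis of press_grip and the x axis of dock, either way round below 0.08 rad and linear speed of press below 0.01 m/s); the robot touches nothing.
It fails at once if the robot itself presses on the cover (more than 2 N) (contact force between any of the fingers, the arm and cover above 2 N).
It fails at once if the battery pack, carton or basket is moved by more than 25 mm (distance of any of battery, carton, basket from where it was at the start of the episode above 0.025 m).
It also fails if it takes over 54 s, if anything falls off the work surface, if the arm or the gripper's body presses on something with over 40 N, if the wrist force passes 120 N, or if a joint passes its speed limit or range.

### The arm

A 7-joint arm with a two-finger parallel gripper is mounted at the origin on the work surface. World frame = base frame: x ahead of the robot, y to its left, z up, the work surface at z = 0. Lengths are in m, angles in rad, forces in N, time in s.
With the tool pointing down it reaches from about 0.425 to 0.875 m from the base axis. Payload 4.7 kg.
Tool frame: the origin (TCP) lies at the very end of the fingers, on their centre line; the grasp point (between the pads) lies 19 mm behind it; z points along the fingers, y is the line along which they close (so a half turn about z gives the same grasp; the last joint's range is limited). The gripper opens to 87 mm and grips with 3 to 60 N. Pads are 19 mm wide; open, the fingers measure 117 mm over their backs; the gripper's body (75 mm by 190 mm) begins 51 mm behind the grasp point.
Start: joints at [-1.317, 0.321, -0.07, 1.45, 0.023, 1.371, -0.057], TCP at [0.154, 0.631, 0.223] pointing down, gripper open.
Joint ranges: [-2.86, 2.86], [-0.3, 2.09], [-1.38, 1.24], [0.06, 2.45], [-1.56, 4.7], [0.09, 2.05], [-2.69, 2.69]. Speed limits (rad/s): [2.57, 2.57, 3.14, 3.14, 3.14, 3.14, 3.14].

### API

Orientations are given as a rotation vector (axis times angle).
In Python, from bench import ctrl gives the robot as it stands.
- The arm moves only by the shell command python3 -m jog 'ROWS' [FORCE]. ROWS is JSON, a list that holds one entry, the list of rows, each a list of 7 numbers: the shift along the tool's x, y, z in mm, then the turn, a rotation vector about the tool's x, y, z in degrees, then the finger opening in mm, from 0 to 87. A call has 1 to 10 rows; each row is the pose to reach, as a shift and turn from the pose commanded when the call began, along the tool's axes at that moment; what a row does not reach only later rows make up. A row lasts 1/10 s, in which the tool goes at most 50 mm and 8.59 degrees, less where a joint would pass 70% of its speed; a pose out of reach is approached as far as the arm can. A call with a gripper value outside its range is refused whole. The fingers move at their own pace and stop on an object; FORCE is the grip in N (left out, the last holds). Time passes only in rows, so rows that repeat a pose let the fingers close. It gives the time, the measured TCP pose, the force, the opening and the grip force at its end, in the units of the state.
- ctrl.get_state(): the state, without advancing time (a new reading comes with each control period).
- ctrl.get_image(name): name is "scene" or "top" or "wrist"; returns a dict with "image" (400x640x3 uint8, red, green, blue), "depth" (400x640 float32, m along the optical axis (not along the pixel's ray), 0 where there is no reading), "fov_y" (degrees; the focal length in pixels is half the picture's height over the tangent of half this angle, whatever the lens; pixels are square), "cx", "cy" (the principal point, pixels), "k1" (the pictures are not rectified: a ray, as slopes to the right and down, at radius r is drawn at 1 + k1 r^2 times it, then the intrinsics apply), "rvec" (rotation vector, rad) and "tvec" (3), from world to camera coordinates, as OpenCV has them. Camera axes: x right, y down, z forward; pixel columns grow to the right and rows downward; lengths in m; the calibration is good to about 2 mm. A picture is of the moment at which its call begins.
- ctrl.close_job(): hands the job in; it is judged then, once.
The state is a dict: "time": time; "joint_positions": joint angles; "qd": joint speeds; "joint_torque": joint torques, N m; "position": TCP position; "tool_rot": TCP orientation; "ft_force": force on the tool from outside, world axes, zero at the start; "torque": the same for the moment, N m; "grip_width": opening from 0.0 (shut) to 1.0 (fully open); "grip_force": force on a finger pad.
Only numpy, scipy, OpenCV 4.12 (cv2) and the standard library are available. Lean on these libraries where they do the work, as an engineer would, in place of code of your own. Each camera call takes 0.05 s, during which the arm holds its last target. There are 200 camera calls.

## Working session

There is one attempt and no reset: what is moved stays moved. The work goes in short steps, Python scripts to look and compute and a shell command to move; the robot and the scene stay as the last step left them, time stands still between calls to the robot, and variables do not carry over. Pictures are saved under pics/ and viewed, at most 10 in all, crops included, and the job is handed in when it is done.

```bash
ls; mkdir -p pics; cat > h.py <<'E'
import numpy as np,cv2,pickle
from bench import ctrl
from scipy.spatial.transform import Rotation as R
def grab(n,tag):
    d=ctrl.get_image(n); pickle.dump(d,open(f'pics/{tag}.pkl','wb'))
    cv2.imwrite(f'pics/{tag}.png',d['image'][:,:,::-1]); return d
def load(tag): return pickle.load(open(f'pics/{tag}.pkl','rb'))
def cam(d):
    f=200/np.tan(np.radians(d['fov_y'])/2)
    K=np.array([[f,0,d['cx']],[0,f,d['cy']],[0,0,1]]); return K,np.array([d['k1'],0,0,0,0.]),R.from_rotvec(np.ravel(d['rvec'])).as_matrix(),np.ravel(d['tvec'])
def cloud(d):
    K,D,Rm,t=cam(d); v,u=np.mgrid[:400,:640]
    p=cv2.undistortPoints(np.stack([u,v],-1).reshape(-1,1,2).astype(float),K,D).reshape(400,640,2)
    z=d['depth'][...,None]; P=np.concatenate([p*z,z],-1)
    return (P-t)@Rm
def atz(d,u,v,z):
    K,D,Rm,t=cam(d); p=cv2.undistortPoints(np.array([[[u,v]]],float),K,D).ravel()
    r=Rm.T@np.array([p[0],p[1],1]); c=-Rm.T@t; return c+r*(z-c[2])/r[2]
def big(tag,x0,y0,x1,y1,s):
    im=cv2.imread(f'pics/{tag}.png')[y0:y1,x0:x1]; cv2.imwrite(f'pics/{tag}_c.png',cv2.resize(im,None,fx=s,fy=s,interpolation=cv2.INTER_CUBIC))
E
python3 - <<'E'
from h import *
a=grab('top','top0');grab('scene','sc0')
for n in('top0','sc0'):
    d=load(n);print(d['fov_y'],d['k1'],cam(d)[2],cam(d)[3])
s=ctrl.get_state();print(s)
E
```

```text
pics
53.53278090451677 -0.01972403953602602 [[-0.02193988 -0.99973437 -0.00705881]
 [-0.98980417  0.02271477 -0.14061207]
 [ 0.14073505  0.00390183 -0.99003961]] [0.01888747 0.58100096 1.29266027]
45.82869066053983 -0.10863250738353897 [[ 0.78832386  0.6150069  -0.01766385]
 [ 0.39894606 -0.5328089  -0.74629533]
 [-0.46838823  0.58127549 -0.66538054]] [-0.43839971 -0.1786828   1.97714807]
{'time': 0.1, 'joint_positions': array([-1.31689675,  0.32174387, -0.07009192,  1.4515015 ,  0.02259759,
        1.37080643, -0.05693962]), 'qd': array([ 0.00065022, -0.00130447,  0.00141237, -0.00407993, -0.00056426,
        0.00168243, -0.00092769]), 'joint_torque': array([-8.78850242e-04, -4.92571342e+01, -4.06388249e-01, -3.13399386e+01,
       -6.43173675e-02,  3.93753732e-02,  5.40363010e-05]), 'position': array([0.15430891, 0.63092959, 0.22160004]), 'tool_rot': array([-3.75770906e-01, -3.11892263e+00,  2.62051992e-03]), 'ft_force': array([-0.16758895, -0.40057385, -0.92012231]), 'torque': array([-0.01486693,  0.01101966, -0.02876144]), 'grip_force': 0.0, 'grip_width': 0.9965255900878328}
```

View pics/top0.png

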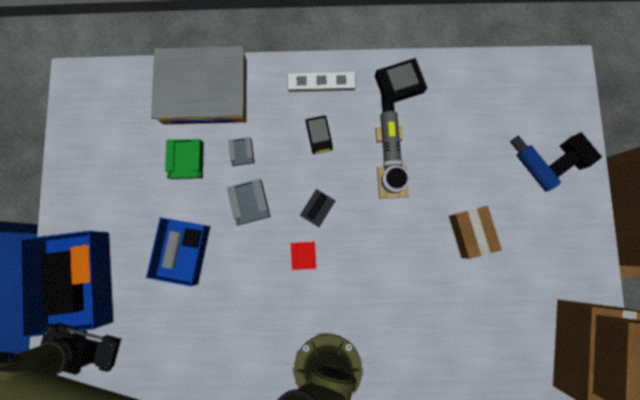

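View pics/sc0.png

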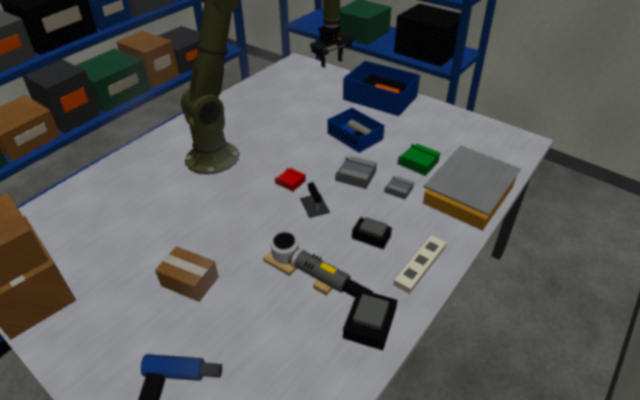

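The top view shows the plate at about (318,208), the cover at (396,179) and the larger grey dock at (249,201). The basket is at (178,250), the battery at (319,134) and the carton at (474,232).

```bash
python3 - <<'E'
from h import *
big('top0',215,150,425,250,3.8)
d=load('top0');P=cloud(d)
def ft(m,name):
    q=P[m][:,:2].astype(np.float32); r=cv2.minAreaRect(q); print(name,len(q),np.round(P[m].mean(0),4),np.round(r[0],4),np.round(r[1],4),round(r[2],1))
v,u=np.mgrid[:400,:640]
def box(x0,y0,x1,y1):return (u>=x0)&(u<x1)&(v>=y0)&(v<y1)
z=P[...,2]
b=box(295,182,340,230)
ft(b&(z>.055),'bar');ft(b&(z>.003)&(z<.02),'sole')
b=box(220,172,278,232); ft(b&(z>.02),'dock all');ft(b&(z>.044),'lips');ft(b&(z>.024)&(z<.036),'floor')
b=box(372,160,415,200);ft(b&(z>.084),'cover');ft(b&(z>.07),'head')
b=box(375,90,412,165);ft(b&(z>.045),'motor')
print('z',[np.round(P[r,c],3) for r,c in((208,318),(179,396),(201,249),(120,390),(230,350))])
E
```

```text
bar 222 [0.5218 0.0211 0.1362] [0.4831 0.0256] [0.0599 0.176 ] 86.8
sole 601 [0.5305 0.0208 0.0061] [0.5379 0.0227] [0.1523 0.1629] 88.7
dock all 1416 [0.5496 0.2528 0.0528] [0.4757 0.1866] [0.3728 0.1623] 42.6
lips 576 [0.5587 0.2508 0.0852] [0.4787 0.1818] [0.3708 0.151 ] 42.7
floor 720 [0.5432 0.2541 0.0296] [0.5495 0.2547] [0.1265 0.1165] 13.2
cover 367 [ 0.6104 -0.236   0.1022] [ 0.5272 -0.1225] [0.0686 0.357 ] 36.5
head 584 [ 0.6122 -0.235   0.0928] [ 0.512  -0.1533] [0.0966 0.3763] 52.0
motor 1302 [ 0.7918 -0.2322  0.0736] [ 0.6511 -0.1804] [0.1493 0.6117] 68.6
z [array([0.521, 0.018, 0.075]), array([ 0.608, -0.237,  0.092]), array([0.555, 0.252, 0.032]), array([ 0.814, -0.23 ,  0.071]), array([ 0.451, -0.088,  0.005])]
```

View pics/top0_c.png

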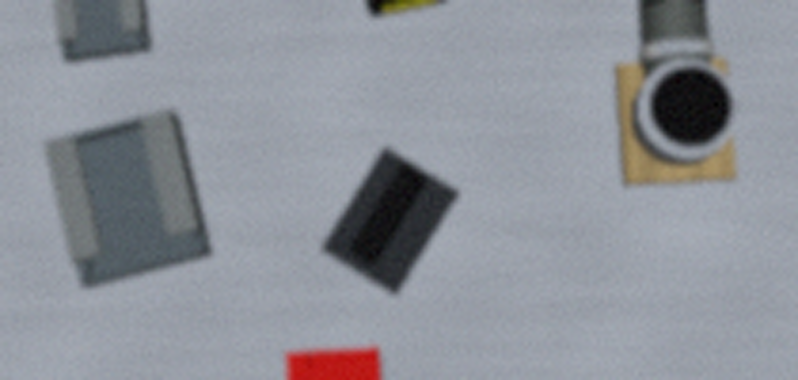

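The enlarged crop shows the sole corners at (387,148), (458,192), (396,294) and (322,247), and the cover centre at (691,106). The dock's sill corners are at (85,287) and (210,255), so the mouth faces the robot, and the back wall runs from (47,143) to (175,112).

```bash
python3 - <<'E'
from h import *
d=load('top0');P=cloud(d)
g=lambda x,y,z:atz(d,215+(x+.5)/3.8-.5,150+(y+.5)/3.8-.5,z)
s=np.array([g(*p,.006) for p in((387,148),(458,192),(396,294),(322,247))]);print('sole',s.round(4),s.mean(0))
a=(s[0]+s[1]-s[2]-s[3])/2;print('long',np.linalg.norm(a),np.degrees(np.arctan2(a[1],a[0])))
print('cover',g(691,106,.092))
print('sill',g(85,287,.03),g(210,255,.03),'back',g(47,143,.049),g(175,112,.049),'lip mouths',g(80,262,.049),g(197,230,.049))
# robust: median-depth cover & components
z=P[...,2]; v,u=np.mgrid[:400,:640]
def rob(m,n):
    q=P[m&(np.abs(z-.0)<.12)][:,:2]; c=np.median(q,0); q=q[np.linalg.norm(q-c,axis=1)<.12]
    r=cv2.minAreaRect(q.astype(np.float32));print(n,len(q),q.mean(0).round(4),np.round(r[0],4),np.round(r[1],4),round(r[2],1))
w=lambda x0,y0,x1,y1:(u>=x0)&(u<x1)&(v>=y0)&(v<y1)
rob(w(372,160,415,200)&(z>.086)&(z<.1),'cover');rob(w(295,182,340,230)&(z>.06)&(z<.095),'bar')
rob(w(220,172,278,232)&(z>.042)&(z<.06),'lips');rob(w(220,172,278,232)&(z>.024)&(z<.036),'floor')
rob(w(380,110,405,160)&(z>.05)&(z<.08),'motor')
print(ctrl.get_state()['tool_rot'])
T=R.from_rotvec(ctrl.get_state()['tool_rot']).as_matrix();print(T.round(3))
E
```

```text
sole [[ 0.5958  0.0233  0.006 ]
 [ 0.554  -0.0402  0.006 ]
 [ 0.4632  0.0179  0.006 ]
 [ 0.5069  0.0837  0.006 ]] [0.52998342 0.02120779 0.006     ]
long 0.10764326072645537 -33.39449411645765
cover [ 0.61328668 -0.23864139  0.092     ]
sill [0.47414131 0.29242363 0.03      ] [0.50002866 0.18161423 0.03      ] back [0.6007672  0.32293627 0.049     ] [0.62591094 0.20958927 0.049     ] lip mouths [0.49489485 0.29280442 0.049     ] [0.52066835 0.19034048 0.049     ]
cover 357 [ 0.6124 -0.2383] [ 0.6122 -0.239 ] [0.0692 0.0668] 85.9
bar 208 [0.5282 0.0221] [0.5284 0.0224] [0.024  0.0891] 57.0
lips 608 [0.5624 0.2579] [0.5519 0.2559] [0.1301 0.117 ] 13.2
floor 720 [0.5432 0.2541] [0.5495 0.2547] [0.1265 0.1165] 13.2
motor 803 [ 0.7637 -0.2311] [ 0.7686 -0.2329] [0.1784 0.0581] 2.0
[-3.75770906e-01 -3.11892263e+00  2.62051992e-03]
[[-0.971  0.238 -0.   ]
 [ 0.238  0.971 -0.002]
 [-0.    -0.002 -1.   ]]
```

```bash
python3 -m jog '[[[-35,-35,5,0,0,0,87],[-70,-70,10,0,0,0,87],[-105,-104,15,0,0,0,87],[-140,-138,20,0,0,0,87],[-175,-173,25,0,0,0,87],[-210,-207,30,0,0,0,87],[-245,-242,35,0,0,0,87],[-280,-276,40,0,0,0,87],[-315,-311,45,0,0,0,87],[-350,-345,50,0,0,0,87]]]' 30
cat > to.py <<'E'
import sys; from h import *
# target TCP x y z, tool-x heading deg -> shift in tool mm, turn deg
x,y,z,h=map(float,sys.argv[1:5]); s=ctrl.get_state(); Rm=R.from_rotvec(s['tool_rot'])
h=np.radians(h); c,sn=np.cos(h),np.sin(h)
G=R.from_matrix(np.array([[c,sn,0],[sn,-c,0],[0,0,-1]]))
print('shift',(Rm.inv().apply(np.array([x,y,z])-s['position'])*1000).round(1),'turn',np.degrees((Rm.inv()*G).as_rotvec()).round(2),'t',s['time'],s['position'].round(4),'F',s['ft_force'].round(1),s['grip_width'],s['grip_force'])
E
python3 to.py .529 .0215 .15 147
```

```text
time: 1.1
position: [0.413, 0.2111, 0.1723]
tool_rot: [0.376, 3.119, 0.001]
ft_force: [0.3, 0.4, 0.5]
grip_width: 0.999
grip_force: 0.0
shift [-157.8 -156.6   22.2] turn [ 0.02 -0.   19.26] t 1.1 [0.413  0.2111 0.1723] F [0.3 0.4 0.5] 0.999430933204526 0.0
```

```bash
python3 -m jog '[[[-35,-35,5,0,0,4,87],[-70,-69,10,0,0,8,87],[-105,-104,15,0,0,12,87],[-135,-135,20,0,0,16,87],[-158,-157,22,0,0,19.3,87],[-158,-157,22,0,0,19.3,87],[-158,-157,22,0,0,19.3,87]]]'
python3 to.py .529 .0215 .046 147
python3 - <<'E'
from h import *
d=grab('wrist','w1');P=cloud(d);z=P[...,2]
for lo,hi,n in((.07,.09,'bar'),(.002,.012,'sole')):
    m=(z>lo)&(z<hi)&(np.linalg.norm(P[...,:2]-[.529,.0215],axis=-1)<.075)
    q=P[m][:,:2].astype(np.float32)
    if len(q)>20:
        r=cv2.minAreaRect(q);print(n,len(q),q.mean(0),r)
E
```

```text
time: 1.8
position: [0.5283, 0.0228, 0.15]
tool_rot: [-0.895, -3.01, 0.001]
ft_force: [0.4, 0.3, -0.3]
grip_width: 0.998
grip_force: 0.0
shift [ -1.4  -0.6 104. ] turn [-0.04 -0.06 -0.1 ] t 1.8 [0.5283 0.0228 0.15  ] F [ 0.4  0.3 -0.3] 0.9980445172006966 0.0
bar 2824 [0.52683544 0.02410355] ((0.5292807221412659, 0.02247827872633934), (0.023996073752641678, 0.08912105113267899), 57.45884323120117)
sole 4974 [0.5236916  0.02605347] ((0.527871310710907, 0.013515383005142212), (0.12319499254226685, 0.13999316096305847), 72.37431335449219)
```

View pics/w1.png

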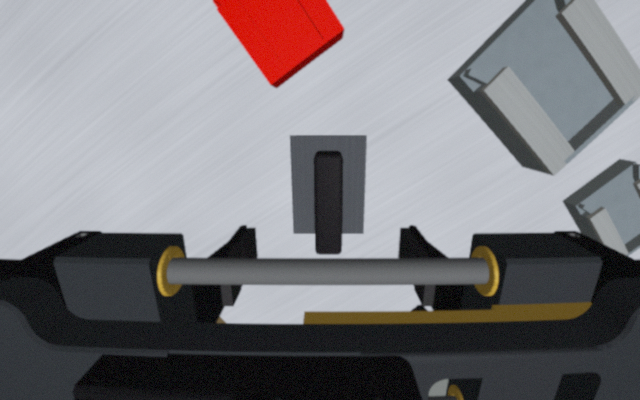

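The wrist view shows the bar at about (328,200), centred and upright between the open fingers at (245,265) and (410,265). I'll descend and grip.

```bash
python3 -m jog '[[[-1,0,35,0,0,0,87],[-1,0,70,0,0,0.4,87],[-1,0,95,0,0,0.4,87],[-1,0,104,0,0,0.4,87],[-1,0,104,0,0,0.4,87],[-1,0,104,0,0,0.4,15],[-1,0,104,0,0,0.4,15],[-1,0,104,0,0,0.4,15],[-1,0,104,0,0,0.4,15],[-1,0,104,0,0,0.4,15]]]' 50
python3 to.py .529 .0215 .18 147.4
```

```text
time: 2.85
position: [0.5298, 0.0226, 0.047]
tool_rot: [0.904, 3.008, 0.001]
ft_force: [-0.4, 0.2, 0.3]
grip_width: 0.631
grip_force: 0.0
shift [  -0.    -1.3 -133. ] turn [ 0.05  0.03 -0.84] t 2.85 [0.5298 0.0226 0.047 ] F [-0.4  0.2  0.3] 0.6307193107952099 0.0
```

```bash
python3 -m jog '[[[0,0,0,0,0,0,15],[0,0,0,0,0,0,15],[0,0,0,0,0,0,15],[0,0,0,0,0,0,15],[0,0,0,0,0,0,15],[0,0,0,0,0,0,15],[0,0,0,0,0,0,15],[0,0,0,0,0,0,15]]]' 50
python3 to.py .6127 -.2388 .175 147.4
```

```text
time: 3.65
position: [0.5295, 0.0226, 0.0465]
tool_rot: [0.904, 3.009, 0.0]
ft_force: [0.1, -0.4, -0.6]
grip_width: 0.273
grip_force: 50.0
shift [-213.5 -172.3 -128.5] turn [ 0.    0.   -0.84] t 3.65 [0.5295 0.0226 0.0465] F [ 0.1 -0.4 -0.6] 0.27285120451438 49.97561487369239
```

```bash
python3 -m jog '[[[0,0,-40,0,0,0,15],[0,0,-85,0,0,0,15],[-15,-12,-128,0,0,0,15],[-50,-40,-128,0,0,0,15],[-85,-68,-128,0,0,0,15],[-120,-96,-128,0,0,0,15],[-155,-124,-128,0,0,0,15],[-190,-153,-128,0,0,0,15],[-213,-172,-128,0,0,0,15],[-213,-172,-128,0,0,0,15]]]'
python3 to.py .6127 -.2388 .150 147.4
python3 - <<'E'
from h import *
d=grab('wrist','w2');grab('top','t2');P=cloud(d);z=P[...,2];s=ctrl.get_state();p=s['position']
m=(abs(z-p[2]-.034)<.01)&(np.linalg.norm(P[...,:2]-p[:2],axis=-1)<.07);q=P[m][:,:2].astype(np.float32);print('bar',len(q),np.median(P[m],0),cv2.minAreaRect(q))
for n in('t2','w2'):
    d=load(n);Q=cloud(d);zz=Q[...,2];m=(abs(zz-.089)<.008)&(np.linalg.norm(Q[...,:2]-[.6127,-.2388],axis=-1)<.06);print(n,m.sum())
E
```

```text
time: 4.65
position: [0.6107, -0.2451, 0.1732]
tool_rot: [-0.915, -3.004, 0.009]
ft_force: [-0.6, -1.0, -3.8]
grip_width: 0.272
grip_force: 50.0
shift [ 1.9  6.5 23.2] turn [-0.32  0.03 -1.27] t 4.65 [ 0.6107 -0.2451  0.1732] F [-0.6 -1.  -3.8] 0.2719425916932518 49.9862589687109
bar 5672 [ 0.594066   -0.23346796  0.20638624] ((0.6032224297523499, -0.24060112237930298), (0.044873423874378204, 0.0740969330072403), 40.04890060424805)
t2 5
w2 0
```

View pics/w2.png

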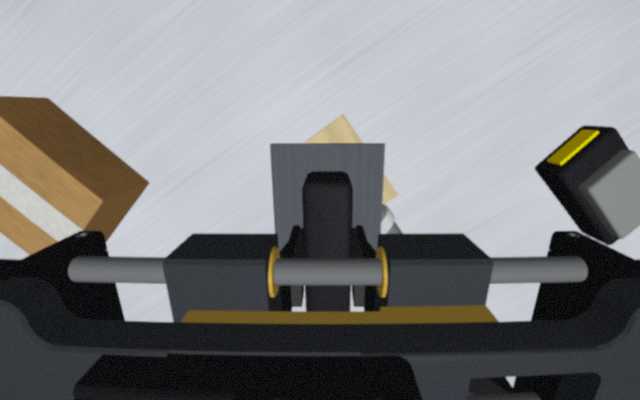

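The plate is held level, with its sole edge at row 143, columns 271-384.

```bash
python3 -m jog '[[[0,0,12,0,0,0,15],[0,0,12,0,0,0,15],[0,0,12,0,0,0,15]]]'
python3 to.py .6125 -.2388 .138 147.4
python3 - <<'E'
from h import *
d=load('w2');p=np.array([.6107,-.2451,.1732]);Rm=R.from_rotvec([-.915,-3.004,.009])
for u,v in((271,143.5),(384,143.5)): print((Rm.inv().apply(atz(d,u,v,p[2]-.0405)-p)*1000).round(1))
E
```

```text
time: 5.05
position: [0.6122, -0.2364, 0.1616]
tool_rot: [-0.9, -3.008, -0.001]
ft_force: [0.1, 0.8, -3.6]
grip_width: 0.272
grip_force: 50.0
shift [-1.6 -1.8 23.6] turn [ 0.02 -0.11 -0.72] t 5.05 [ 0.6122 -0.2364  0.1616] F [ 0.1  0.8 -3.6] 0.2715648646777126 49.986859476193786
[ 54.6 -39.3  40.7]
[54.7 38.9 40.2]
```

```bash
python3 -m jog '[[[-2,-2,10,0,0,0,15],[-2,-2,18,0,0,0,15],[-2,-2,22,0,0,0,15],[-2,-2,25,0,0,0,15],[-2,-2,28,0,0,0,15],[-2,-2,30,0,0,0,15],[-2,-2,32,0,0,0,15],[-2,-2,32,0,0,0,15]]]'
python3 to.py .6127 -.2388 .130 147.4
```

```text
time: 5.85
position: [0.6127, -0.241, 0.1321]
tool_rot: [-0.904, -3.008, -0.002]
ft_force: [-3.3, 1.7, 4.8]
grip_width: 0.272
grip_force: 50.0
shift [1.2 1.8 2.1] turn [ 0.05 -0.03 -0.84] t 5.85 [ 0.6127 -0.241   0.1321] F [-3.3  1.7  4.8] 0.2715502237281448 49.98746839351952
```

```bash
python3 -m jog '[[[0,1,2,0,0,0,15],[0,1,4,0,0,0,15],[0,1,6,0,0,0,15],[0,1,6,0,0,0,15],[0,1,6,0,0,0,15],[0,1,6,0,0,0,15]]]'
python3 to.py .6127 -.2388 .130 147.4
```

```text
time: 6.45
position: [0.6135, -0.2413, 0.1304]
tool_rot: [0.904, 3.007, 0.002]
ft_force: [-11.5, 4.0, 23.3]
grip_width: 0.276
grip_force: 50.0
shift [2.1 1.7 0.4] turn [ 0.11  0.08 -0.87] t 6.45 [ 0.6135 -0.2413  0.1304] F [-11.5   4.   23.3] 0.2756525778118565 49.992454117164016
```

```bash
python3 -m jog '[[[0,0,2,0,0,0,15],[0,0,3,0,0,0,15],[0,0,3,0,0,0,15],[0,0,3,0,0,0,15]]]'
python3 to.py .6127 -.2388 .130 147.4
python3 -m jog '[[[0,0,-10,0,0,0,15],[0,0,-35,0,0,0,15],[0,0,-70,0,0,0,15],[0,0,-70,0,0,0,15],[0,0,-70,0,0,0,15]]]'
python3 to.py .6127 -.2388 .130 147.4;  python3 - <<'E'
from h import *
d=grab('scene','s3');P=cloud(d);z=P[...,2];m=(np.linalg.norm(P[...,:2]-[.6127,-.2388],axis=-1)<.03)&(z<.12);print(m.sum(),np.median(z[m]))
grab('wrist','w3')
E
```

```text
time: 6.85
position: [0.614, -0.2416, 0.1302]
tool_rot: [0.904, 3.005, 0.004]
ft_force: [-15.9, 5.7, 36.2]
grip_width: 0.274
grip_force: 50.0
shift [2.6 1.6 0.2] turn [ 0.18  0.15 -0.87] t 6.85 [ 0.614  -0.2416  0.1302] F [-15.9   5.7  36.2] 0.27363646066979375 50.00650911591947
time: 7.35
position: [0.614, -0.2405, 0.1916]
tool_rot: [0.903, 3.007, 0.0]
ft_force: [0.0, -0.0, -4.2]
grip_width: 0.266
grip_force: 50.0
shift [ 2.1  0.6 61.6] turn [ 0.03  0.08 -0.84] t 7.35 [ 0.614  -0.2405  0.1916] F [ 0.  -0.  -4.2] 0.2662341743670504 49.994470942765474
100 0.08325475746256775
```

View pics/w3.png

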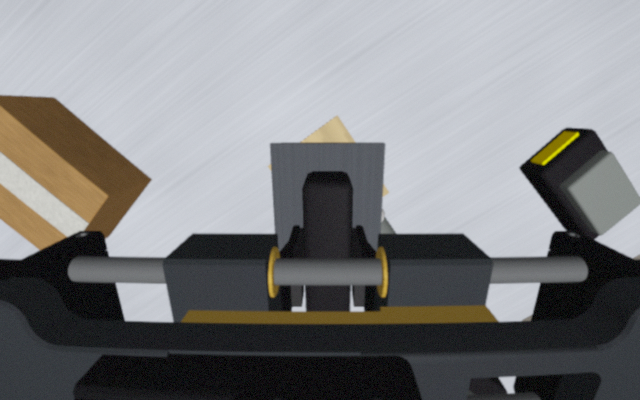

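Depth puts the cover top at 0.083 m, so it is home. The plate has not moved in the hand. Next I'll move to the dock.

```bash
python3 to.py .4253 .2262 .19 193.2
```

```text
shift [413.1 285.4   0.5] turn [ 4.000e-02 -1.600e-01 -4.663e+01] t 7.45 [ 0.6128 -0.2396  0.1895] F [ 0.1 -0.5 -4.2] 0.27238495916327743 49.99445996247232
```

```bash
python3 -m jog '[[[33,23,0,0,0,-4,15],[72,50,0,0,0,-8,15],[111,77,0,0,0,-12,15],[150,104,0,0,0,-17,15],[190,131,0,0,0,-21,15],[229,158,0,0,0,-26,15],[268,185,0,0,0,-30,15],[307,212,0,0,0,-35,15],[346,239,0,0,0,-39,15],[375,259,0,0,0,-43,15]]]'
python3 to.py .4253 .2262 .15 193.2
python3 - <<'E'
from h import *
d=grab('wrist','w4');print(len(d['image']))
E
```

```text
time: 8.45
position: [0.4406, 0.1853, 0.1899]
tool_rot: [0.271, -3.127, -0.0]
ft_force: [0.7, -0.3, -4.2]
grip_width: 0.272
grip_force: 50.0
shift [ 8.  42.9 40. ] turn [ 0.03 -0.15 -3.3 ] t 8.45 [0.4406 0.1853 0.1899] F [ 0.7 -0.3 -4.2] 0.27183369184492934 49.981812788173556
400
```

View pics/w4.png

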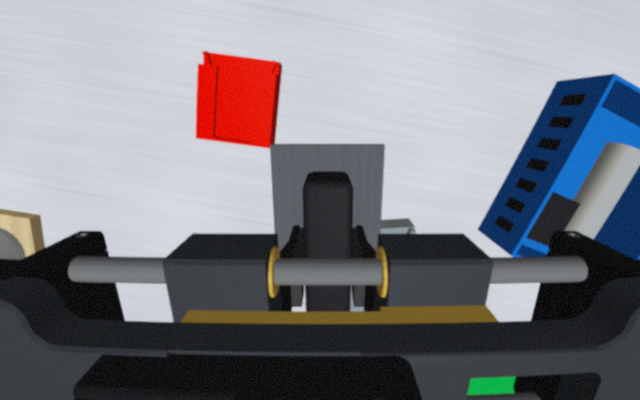

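The camera side faces away from the dock, so I'll refine the dock pose from the saved scene and wrist clouds.

```bash
python3 - <<'E'
from h import *
for n in('top0','sc0','w1'):
    P=cloud(load(n));z=P[...,2]
    for lo,hi in((.044,.054),(.02,.06)):
        m=(z>lo)&(z<hi)&(np.linalg.norm(P[...,:2]-[.552,.256],axis=-1)<.1)
        q=P[m][:,:2]
        if len(q)<30: print(n,len(q));continue
        r=cv2.minAreaRect(q.astype(np.float32))
        th=np.radians(13.2);e=np.array([np.cos(th),np.sin(th)]);f=np.array([-e[1],e[0]])
        L=(q-[.5568,.257])@np.stack([e,f],1)*1000
        print(n,lo,len(q),np.round(r[0],4),np.round(r[1],4),round(r[2],2),'x',np.percentile(L[:,0],[0.5,99.5]).round(1),'y',np.percentile(L[:,1],[.5,99.5]).round(1))
        if lo==.044:
            # lip inner edges, for x in -45..45 split by sign
            for x0 in(-40,0): 
                k=(L[:,0]>x0)&(L[:,0]<x0+40);a=L[k,1]; 
                if (a<0).any() and (a>0).any(): print('  inner',x0,np.percentile(a[a<0],98).round(1),np.percentile(a[a>0],2).round(1),'outer',np.percentile(a,[1,99]).round(1))
E
```

```text
top0 0.044 552 [0.5551 0.2569] [0.1234 0.1171] 13.66 x [-50.4  59.3] y [-58.   57.8]
  inner -40 -30.7 30.2 outer [-57.7  57.1]
  inner 0 -30.7 30.2 outer [-57.2  57.4]
top0 0.02 1400 [0.5515 0.2557] [0.1308 0.1173] 13.4 x [-70.4  58.9] y [-58.3  57.6]
sc0 0.044 301 [0.5576 0.2544] [0.1247 0.1297] 13.4 x [-54.8  62.5] y [-66.1  58.9]
  inner -40 -32.0 24.2 outer [-63.5  58.2]
  inner 0 -30.6 25.1 outer [-64.5  56.7]
sc0 0.02 808 [0.5545 0.2524] [0.1328 0.1316] 14.09 x [-68.7  62.7] y [-66.8  58.2]
w1 0.044 8599 [0.5618 0.2581] [0.1116 0.1185] 13.51 x [-49.9  60. ] y [-58.8  57.4]
  inner -40 -31.1 29.0 outer [-58.8  57.1]
  inner 0 -30.8 29.1 outer [-58.4  57.3]
w1 0.02 20393 [0.5521 0.2558] [0.1317 0.1184] 13.45 x [-70.   59.4] y [-59.   56.7]
```

```bash
python3 -m jog '[[[5,20,15,0,0,-2,15],[7,40,35,0,0,-3.4,15],[7,43,60,0,0,-3.4,15],[7,43,85,0,0,-3.4,15],[7,43,100,0,0,-3.4,15],[7,43,100,0,0,-3.4,15],[7,43,100,0,0,-3.4,15]]]'
python3 to.py .4256 .2251 .079 193.4
```

```text
time: 9.2
position: [0.429, 0.2232, 0.0909]
tool_rot: [0.354, -3.12, 0.001]
ft_force: [0.8, -0.0, -3.9]
grip_width: 0.274
grip_force: 50.0
shift [ 2.8  2.6 11.9] turn [-0.04 -0.08 -0.47] t 9.2 [0.429  0.2232 0.0909] F [ 0.8 -0.  -3.9] 0.2740507362315415 49.98258110135794
```

```bash
python3 -m jog '[[[3,3,6,0,0,-0.5,15],[3,3,12,0,0,-0.5,15],[3,3,12,0,0,-0.5,15],[3,3,12,0,0,-0.5,15]]]'
python3 to.py .4256 .2251 .079 193.4
python3 - <<'E'
from h import *
d=load('w4')
d=grab('wrist','w5');s=ctrl.get_state();p=s['position'];Rm=R.from_rotvec(s['tool_rot'])
im=d['image'][130:155,260:395].astype(int).sum(2);print(im[:,68]);print(im[18,::3])
for u,v in((271,143.5),(384,143.5)): print((Rm.inv().apply(atz(d,u,v,p[2]-.0405)-p)*1000).round(1))
E
```

```text
time: 9.6
position: [0.4258, 0.226, 0.0797]
tool_rot: [-0.368, 3.12, 0.0]
ft_force: [-0.2, -0.2, -4.6]
grip_width: 0.269
grip_force: 50.0
shift [ 0.4 -0.8  0.7] turn [0.   0.01 0.06] t 9.6 [0.4258 0.226  0.0797] F [-0.2 -0.2 -4.6] 0.2693175160144966 49.98261225409806
[650 647 650 649 647 647 647 649 655 641 637 633 613 539 372 292 297 306
 300 294 302 300 303 300 302]
[639 643 644 599 287 298 287 296 298 298 306 290 301 296 306 298 297 304
 300 295 294 289 304 293 298 303 301 292 284 290 301 304 296 292 297 303
 298 306 301 293 293 341 641 649 642]
[ 55.3 -39.8  40.5]
[55.4 38.4 40.5]
```

```bash
python3 -m jog '[[[-8,-0.5,0.5,0,0,0,15],[-20,-0.5,0.5,0,0,0,15],[-30,-0.5,0.5,0,0,0,15],[-40,-0.5,0.5,0,0,0,15],[-48,-0.5,0.5,0,0,0,15],[-56,-0.5,0.5,0,0,0,15],[-64,-0.5,0.5,0,0,0,15],[-70,-0.5,0.5,0,0,0,15],[-70,-0.5,0.5,0,0,0,15]]]'
python3 to.py .5569 .2564 .079 193.4
```

```text
time: 10.55
position: [0.4948, 0.2419, 0.0791]
tool_rot: [-0.368, 3.119, -0.0]
ft_force: [0.2, -0.6, -4.9]
grip_width: 0.271
grip_force: 50.0
shift [-63.7  -0.4   0.2] turn [-0.01  0.04  0.04] t 10.55 [0.4948 0.2419 0.0791] F [ 0.2 -0.6 -4.9] 0.2709210817597167 49.982664389535785
```

```bash
python3 -m jog '[[[-10,-0.3,0,0,0,0,15],[-20,-0.3,0,0,0,0,15],[-30,-0.3,0,0,0,0,15],[-40,-0.3,0,0,0,0,15],[-48,-0.3,0,0,0,0,15],[-55,-0.3,0,0,0,0,15],[-60,-0.3,0,0,0,0,15],[-60,-0.3,0,0,0,0,15]]]'
python3 to.py .5569 .2564 .079 193.4
```

```text
time: 11.35
position: [0.553, 0.2555, 0.079]
tool_rot: [-0.368, 3.12, -0.0]
ft_force: [-0.8, 0.5, -3.8]
grip_width: 0.269
grip_force: 50.0
shift [-4.  -0.1  0. ] turn [-0.01  0.02  0.05] t 11.35 [0.553  0.2555 0.079 ] F [-0.8  0.5 -3.8] 0.2687344630769815 49.98262650333345
```

Next I'll lower the plate onto the floor and push it to the stop.

```bash
python3 -m jog '[[[-1,0,1,0,0,0,15],[-2,0,2,0,0,0,15],[-4,0,2.5,0,0,0,15],[-5,0,2.5,0,0,0,15],[-6,0,2.5,0,0,0,15],[-7,0,2.5,0,0,0,15],[-7,0,2.5,0,0,0,15],[-7,0,2.5,0,0,0,15]]]'
python3 to.py .5569 .2564 .076 193.4
```

```text
time: 12.15
position: [0.5571, 0.2568, 0.0767]
tool_rot: [0.368, -3.116, 0.0]
ft_force: [-7.0, -1.5, 2.3]
grip_width: 0.269
grip_force: 50.0
shift [ 0.3 -0.4  0.7] turn [ 0.01 -0.25  0.07] t 12.15 [0.5571 0.2568 0.0767] F [-7.  -1.5  2.3] 0.2686940717912831 49.977386919781566
```

```bash
python3 -m jog '[[[0,0,0,0,0,0,60],[0,0,0,0,0,0,60],[0,0,0,0,0,0,60],[0,0,0,0,0,0,60],[0,0,0,0,0,0,60],[0,0,0,0,0,0,60],[0,0,-20,0,0,0,60],[0,0,-60,0,0,0,60],[0,0,-105,0,0,0,60],[0,0,-130,0,0,0,60]]]'
python3 -m jog '[[[49,0,0,0,0,0,60],[98,0,0,0,0,0,60],[100,0,0,0,0,0,60],[100,0,0,0,0,0,60],[100,0,0,0,0,0,60]]]'
python3 - <<'E'
from h import *
D=np.array([.5569,.2564]);th=np.radians(13.4);e=np.array([np.cos(th),np.sin(th)]);f=np.array([-e[1],e[0]])
for n in('top','scene','wrist'):
    d=grab(n,'f'+n);P=cloud(d);z=P[...,2]
    m=(z>.1)&(z<.125)&(np.linalg.norm(P[...,:2]-D,axis=-1)<.07);q=P[m][:,:2].astype(np.float32)
    if len(q)>20:
        r=cv2.minAreaRect(q);c=np.array(r[0])-D;print(n,len(q),'dock xy mm',(c@e*1000).round(1),(c@f*1000).round(1),r[1:],'topz',np.median(z[m]))
    m=(np.linalg.norm(P[...,:2]-[.6127,-.2388],axis=-1)<.025)&(z<.12)
    if m.sum()>50: print(n,'cover z',np.median(z[m]))
big('ftop',200,120,420,250,3.6)
s=ctrl.get_state();print(s['position'],s['time'])
E
```

```text
time: 13.15
position: [0.5606, 0.2576, 0.2107]
tool_rot: [-0.367, 3.115, 0.003]
ft_force: [0.2, 0.4, 0.3]
grip_width: 0.69
grip_force: 0.0
time: 13.65
position: [0.4631, 0.2342, 0.2073]
tool_rot: [-0.368, 3.118, 0.001]
ft_force: [0.2, 0.1, 0.2]
grip_width: 0.686
grip_force: 0.0
top 153 dock xy mm 8.0 0.0 ((0.0718977302312851, 0.024861564859747887), 13.60082721710205) topz 0.10859088436261644
top cover z 0.08382593319323904
scene 125 dock xy mm 1.7 -3.1 ((0.08920590579509735, 0.03393355384469032), 17.709928512573242) topz 0.10847345187276008
scene cover z 0.08363471517218721
wrist 900 dock xy mm -7.5 -0.3 ((0.07519609481096268, 0.02348404750227928), 13.861839294433594) topz 0.10970973140139904
[0.46318241 0.23400037 0.20668937] 13.8
```

View pics/ftop_c.png

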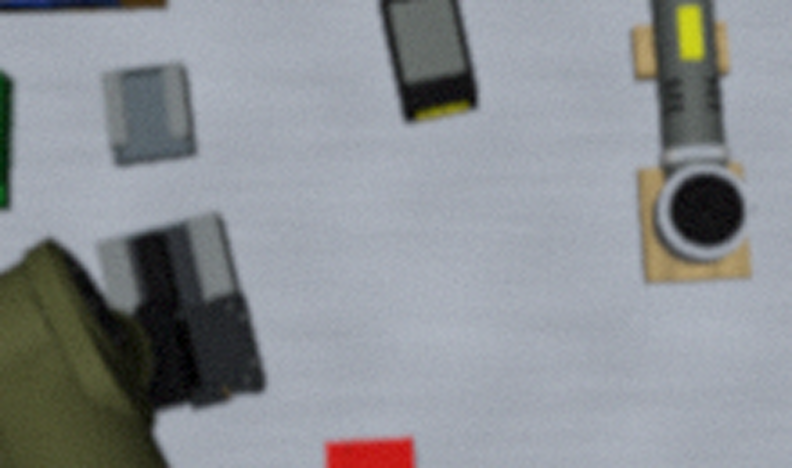

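View pics/fscene.png

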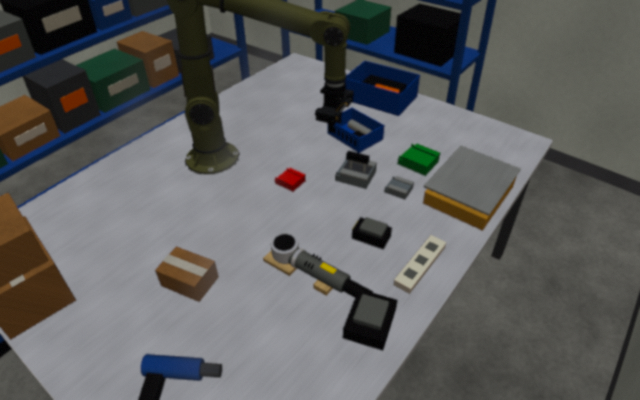

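The cover sits at z 0.084 m, and the visible ends of the bar place the grip within about 1 mm of the dock's home position. The bystanders have not moved and the arm is clear, so I'm handing in.

```bash
python3 -c "
from bench import ctrl
print(ctrl.close_job())"
```

```text
the job is handed in; nothing more can be done
None
```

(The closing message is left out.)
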